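# Seat a chrome spindle against the sprung stop of a V-groove gauge

## Task

Take the chrome spindle from its wooden cradle and lay it, without dropping it, in the open end of the V-groove of the blue gauge. Then slide it gently along the groove until it has pushed the red sprung tip of the stop all the way in and bears lightly but definitely on the solid stop for a moment, never hard, and let go so that it stays there. Do not touch the stop with the robot, and leave everything else where it is.

Things in the scene. Friction and masses are not known exactly. Their poses are not given: they have to be found in the camera images.
- spindle: loose solid chrome steel cylinder, 30 mm diameter, 110 mm long, about 0.6 kg; origin at its centre, x along its axis (both ends alike). It starts in one of three wooden cradles, axis level, 35 mm above the table. Its sliding friction in the gauge's groove is 2 to 8 N, different each time, enough to hold it against the stop's soft spring
- brass_bar: loose bystander of the same size as the spindle, but brass coloured; origin at its centre, x along its axis; in another cradle
- black_bar: loose bystander of the same size, black plastic; origin at its centre, x along its axis; in another cradle. Each cradle is fixed, 60 mm long under the middle of its bar and 50 mm wide, with a 90 degree groove whose edges end 14 mm either side of the axis, 7 mm below it
- gauge: fixed length gauge: blue base plate 90 mm wide, 12 mm high, carrying a straight 90 degree steel V-groove 240 mm long; origin on the table under the groove's middle, x along the groove from its open end (-x) to the stop (+x), z up. Groove bottom 20 mm above the table; its flanks end 14 mm either side, 34 mm above the table. The base ends 15 mm beyond the groove's open end
- groove_mid (a point): the point at mid length of the groove (120 mm from either end) where the seated spindle's axis runs, 41 mm above the table; x along the groove towards the stop, z up
- groove_entry (a point): the same axis line at the groove's open end, 120 mm back from groove_mid; same axes
- stop_block: grey block 30 x 60 x 50 mm (along, across, high) with a black knob, fixed beyond the groove's far end; origin under its centre. From it towards the open end, on the seated spindle's axis, sticks a 10 mm pin with a red tip, 18 mm wide. Its reach is not measured: the red face is 60 to 100 mm beyond groove_mid. The tip gives 5 mm (0.5 to 1.25 N), then is solid; over 15 N spoils it
- squeeze_bottle: loose bystander, white bottle, 52 mm diameter, 130 mm tall; origin under its centre
- amber_jar: loose bystander, amber glass jar, 64 mm diameter, 80 mm tall; origin under its centre
- steel_cup: loose bystander, steel cup, 76 mm diameter, 85 mm tall; origin under its centre
- wrench: loose bystander, steel wrench lying flat on the table beyond the cradles, pointing sideways; origin under its middle
Not all that is in view belongs to the job. Of the things like the spindle, leave any that is pink; of the rest the larger one is meant.

How it is judged:
On the way, in this order (a step that is already met when the one before it is completed fails the run):
1. the spindle lies seated in the V-groove, not yet against the stop (y of spindle in the frame of groove_mid between -0.003 and 0.003 m and z of spindle in the frame of groove_mid between -0.0025 and 0.0025 m and x of spindle in the frame of groove_mid above -0.13 m and angle between the x axis of spindle and the x axis of groove_mid, either way round below 0.05 rad and contact force between spindle and stop_block below 0.1 N), for 0.2 s.
2. the spindle bears on the solid stop with 2.5 to 15 N for 0.2 s (contact force between spindle and stop_block between 2.5 and 15 N), for 0.2 s.
At the end, for the whole second after the job is handed in: The spindle lies at rest in the V-groove (axis within 3 mm sideways, 2.5 mm in height and 0.05 rad of the groove's line), released, and still holds the sprung tip pressed in (more than 0.85 N between them, that is no more than about 2.5 mm back from the solid stop) (y of spindle in the frame of groove_mid between -0.003 and 0.003 m and z of spindle in the frame of groove_mid between -0.0025 and 0.0025 m and angle between the x axis of spindle and the x axis of groove_mid, either way round below 0.05 rad and contact force between spindle and stop_block above 0.85 N and linear speed of spindle below 0.01 m/s); the robot touches nothing.
It fails at once if the spindle presses on the stop with more than 15 N (contact force between spindle and stop_block above 15 N).
It fails at once if the spindle is dropped or forced into the groove: more than 45 N between it and the gauge (the stop not counted) (contact force between spindle and gauge above 45 N).
It fails at once if the robot pushes on the stop with more than 3 N (contact force between any of the arm, the fingers and stop_block above 3 N).
It fails at once if a bystander is moved more than 20 mm (distance of any of brass_bar, black_bar, squeeze_bottle, amber_jar, steel_cup, wrench from where it was at the start of the episode above 0.02 m).
It also fails if it takes over 64 s, if anything falls off the work surface, if the arm or the gripper's body presses on something with over 40 N, if the wrist force passes 120 N, or if a joint passes its speed limit or range.

## Robot

A 6-joint arm with a two-finger parallel gripper is mounted at the origin on the work surface. World frame = base frame: x ahead of the robot, y to its left, z up, the work surface at z = 0. Lengths are in m, angles in rad, forces in N, time in s.
With the tool pointing down it reaches from about 0.35 to 0.725 m from the base axis. Payload 6 kg.
Tool frame: the origin (TCP) lies at the very end of the fingers, on their centre line; the grasp point (between the pads) lies 19 mm behind it; z points along the fingers, y is the line along which they close (so a half turn about z gives the same grasp; the last joint's range is limited). The gripper opens to 85 mm and grips with 20 to 120 N. Pads are 22 mm wide; open, the fingers measure 114 mm over their backs; the gripper's body (76 mm by 85 mm) begins 54 mm behind the grasp point. The pads swing forward as they close: fully open they stand 13 mm farther back than shut.
Start: joints at [1.557, 0.04, 0.085, 0, -1.615, -0.334], TCP at [0.204, 0.564, 0.231] pointing down, gripper open.
Joint ranges: [-2.56, 2.56], [-1.29, 2.01], [-1.08, 1.49], [-3.29, 1.98], [-2.81, -0.18], [-2.99, 2.99]. Speed limits (rad/s): [2.57, 2.57, 3.01, 3.14, 3.14, 3.14].

## Interface

Orientations are given as [roll, pitch, yaw] about the fixed x, y, z axes, in that order (R = Rz(yaw) Ry(pitch) Rx(roll)).
In Python, from workcell import ctrl gives the robot as it stands.
- The arm moves only by the tool step_arm, never from a script. Its argument "plan" is a list of rows, each a list of 3 entries, a list of its own where there are three numbers: the shift along the tool's x, y, z scaled (see below), then the turn, a rotation vector about the tool's x, y, z scaled (see below), then the closure, from -1 (fully open) to 1 (shut), so that 0 is half open. A call has 1 to 12 rows; each row is the pose to reach, as a shift and turn from the pose commanded when the call began, along the tool's axes at that moment; what a row does not reach only later rows make up. The controller multiplies each number of a shift by 0.75 m and each number of a turn by 45 degrees. A row lasts 1/10 s, in which the tool goes at most 50 mm and 8.59 degrees, less where a joint would pass 70% of its speed; a pose out of reach is approached as far as the arm can. A call with a number of a shift or a turn outside -1 to 1 is refused whole. A call with a gripper value outside its range is refused whole. The fingers move at their own pace and stop on an object; "force" is the grip in N (left out, the last holds). Time passes only in rows, so rows that repeat a pose let the fingers close. It gives the time, the measured TCP pose, the force, the opening and the grip force at its end, in the units of the state.
- ctrl.get_obs(): the state, without advancing time (a new reading comes with each control period).
- ctrl.read_camera(name): name is "side" or "top" or "wrist"; returns a dict with "image" (480x640x3 uint8, red, green, blue), "z_map" (480x640 float32, m along the optical axis (not along the pixel's ray), 0 where there is no reading), "vfov" (degrees; the focal length in pixels is half the picture's height over the tangent of half this angle, whatever the lens; pixels are square), "cx", "cy" (the principal point, pixels), "cam_to_world" (4x4, takes a point from camera to world coordinates). Camera axes: x right, y up, looking along -z (the intrinsics and any distortion apply to the point x, -y, -z); pixel columns grow to the right and rows downward; lengths in m; the calibration is good to about 2 mm. A picture is of the moment at which its call begins.
- ctrl.hand_in(): hands the job in; it is judged then, once.
Trained networks look in the newest picture that a camera, given by its name, has taken for a name from the list of things; names that differ only in an ending like _2 or _b are one class to them, and where a whole thing is asked for, a point or a joint stands for the part that bears it (a point fixed in the world has none). Each returns a list of dicts, best first, with "confidence" (0 to 1); they miss things now and then, are a little off and sometimes report something else, mostly with a low value. They report only what shows in the picture. A call takes as long as a camera call. They do not tell look-alikes from the thing itself.
- ctrl.spot_in(camera, label): "position" ([row, column] in pixels, amid what is visible of it).
- ctrl.silhouettes(camera, label): "mask" (480x640 bool, what is visible of it) and "position" ([row, column] in pixels, amid what is visible of it).
The state is a dict: "clock": time; "joint_pos": joint angles; "joint_velocities": joint speeds; "joint_efforts": joint torques, N m; "ee_pos": TCP position; "eef_rot": TCP orientation; "ft_force": force on the tool from outside, world axes, zero at the start; "wrist_torque": the same for the moment, N m; "width": finger opening in m; "gripper_force": force on a finger pad.
Only numpy, scipy, OpenCV 4.12 (cv2) and the standard library are available. Lean on these libraries where they do the work, as an engineer would, in place of code of your own. Each camera call takes 0.05 s, during which the arm holds its last target. There are 200 camera calls.

## Working session

There is one attempt and no reset: what is moved stays moved. The work goes in short steps, Python scripts to look and compute and a tool call to move; the robot and the scene stay as the last step left them, time stands still between calls to the robot, and variables do not carry over. Pictures are saved under pics/ and viewed, at most 10 in all, crops included, and the job is handed in when it is done.

Besides the shell and the picture viewer there is one more tool, called after "Call:" in YAML: its name, and indented under it one key for each argument. step_arm: Moves the arm, as the interface text tells. Shifts and turns lie within -1 to 1; 1 stands for 0.75 m of shift or 45 degrees of turn. Its arguments: {"type":"object","properties":{"plan":{"type":"array","items":{"type":"array"}},"force":{"type":"number"}},"required":["plan"]}

```bash
mkdir -p pics; ls
python3 - <<'E'
from workcell import ctrl
import cv2,numpy as np
o=ctrl.get_obs()
for k,v in o.items(): print(k,np.round(v,4))
for c in ("side","top"):
    r=ctrl.read_camera(c); cv2.imwrite(f"pics/{c}0.png",r["image"][:,:,::-1])
    print(c,r["vfov"],r["cx"],r["cy"],np.round(r["cam_to_world"],3).tolist(),[k for k in r])
E
```

```text
pics
clock 0.0
joint_pos [ 1.5567e+00  4.0800e-02  8.3800e-02 -5.0000e-04 -1.6155e+00 -3.3370e-01]
joint_velocities [-0.0019  0.0017 -0.0001  0.0004 -0.0015 -0.0001]
joint_efforts [ 4.00000e-04 -3.68202e+01  3.47424e+01  6.93240e+00 -5.40000e-03
 -0.00000e+00]
ee_pos [0.2043 0.5638 0.2303]
eef_rot [ 3.1398e+00 -1.0000e-04 -3.4780e-01]
ft_force [ 1.5655 -0.7711 -0.6993]
wrist_torque [ 0.0157  0.0042 -0.0545]
gripper_force 0.0
width 0.0856
side 48.31621936386406 322.507477245762 243.32161601960033 [[0.972, 0.159, -0.173, 0.41], [-0.234, 0.603, -0.763, -0.72], [-0.017, 0.782, 0.623, 0.656], [0.0, 0.0, 0.0, 1.0]] ['image', 'z_map', 'vfov', 'cx', 'cy', 'cam_to_world']
top 56.53472427447689 316.1015028307826 238.50256822579794 [[0.024, 0.981, -0.194, 0.345], [-1.0, 0.022, -0.013, 0.019], [-0.008, 0.194, 0.981, 1.073], [0.0, 0.0, 0.0, 1.0]] ['image', 'z_map', 'vfov', 'cx', 'cy', 'cam_to_world']
```

View pics/side0.png

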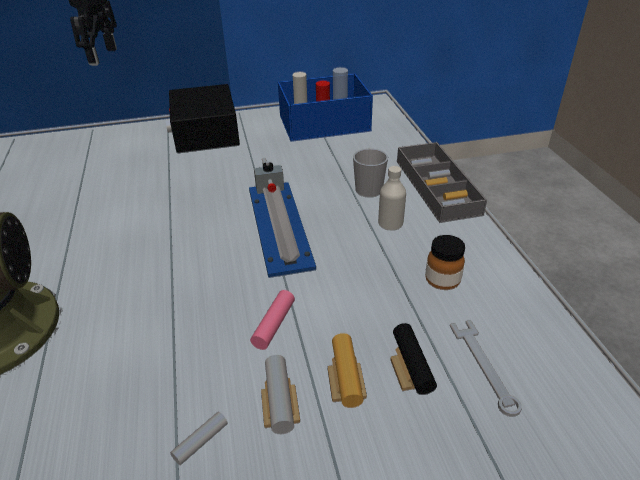

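View pics/top0.png

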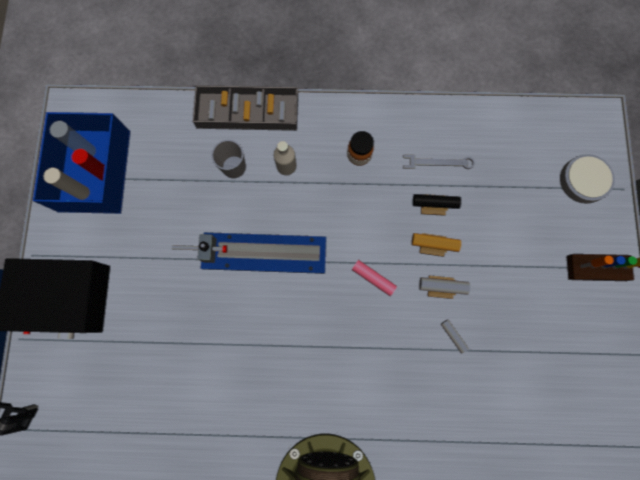

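The candidates are the grey cylinder in a cradle (side col 279, row 393; top col 444, row 286), a smaller grey cylinder loose on the table (side 200,437; top 455,335), a pink one (side 273,320), the brass bar (346,370) and the black bar (414,358). I choose the larger grey one in the cradle. The gauge is at top (264,252), with the stop at its left end (+y).

```bash
cat > h.py <<'E'
from workcell import ctrl
import cv2,numpy as np
def cloud(r):
    z=r["z_map"]; f=240/np.tan(np.radians(r["vfov"]/2))
    v,u=np.mgrid[0:480,0:640]
    P=np.stack([(u-r["cx"])/f*z,-(v-r["cy"])/f*z,-z,np.ones_like(z)],-1)@np.array(r["cam_to_world"]).T
    P=P[...,:3]; P[z<=0]=np.nan
    return P
def pca(p):
    c=p.mean(0); w,V=np.linalg.eigh(np.cov((p-c).T)); return c,V[:,::-1],w[::-1]
E
python3 - <<'E'
from h import *
for c in ("side","top"):
    r=ctrl.read_camera(c); P=cloud(r)
    tb=P[(abs(P[...,2])<.02)]; print(c,"table z med",np.median(tb[:,2]))
    for l in ("spindle","gauge","stop_block","brass_bar","black_bar","steel_cup","squeeze_bottle","amber_jar"):
        for s in ctrl.silhouettes(c,l)[:4]:
            m=s["mask"]; p=P[m]; p=p[np.isfinite(p[:,0])]
            if len(p)<10: continue
            p2=p[p[:,2]>p[:,2].max()-.03] if l!="gauge" else p
            ce,V,w=pca(p[:,:2]); ext=np.ptp((p[:,:2]-ce)@V,axis=0)
            print(l,round(s["confidence"],2),np.round(s["position"]),"c",np.round(ce,4),"ang",np.round(np.degrees(np.arctan2(V[1,0],V[0,0])),2),"ext",np.round(ext,3),"z99",np.round(np.percentile(p[:,2],[5,50,95]),4),len(p))
    if c=="side":
        im=r["image"][:,:,::-1][330:470,160:460]; cv2.imwrite("pics/crop1.png",cv2.resize(im,None,fx=2.5,fy=2.5,interpolation=cv2.INTER_CUBIC))
    np.savez(f"{c}.npz",P=P,im=r["image"])
E
```

```text
side table z med -0.0004758511157694767
spindle 0.74 [439. 202.] c [ 0.3324 -0.2973] ang -145.59 ext [0.08  0.023] z99 [0.0082 0.0188 0.0221] 1066
spindle 0.67 [394. 278.] c [ 0.4449 -0.2761] ang 86.13 ext [0.112 0.03 ] z99 [0.0316 0.0471 0.0505] 1635
gauge 0.86 [227. 277.] c [0.5171 0.1475] ang 89.37 ext [0.409 0.093] z99 [0.009  0.0132 0.0594] 4575
stop_block 0.91 [175. 269.] c [0.5187 0.2782] ang 96.12 ext [0.175 0.061] z99 [0.0211 0.0486 0.0723] 733
brass_bar 0.81 [370. 347.] c [ 0.5452 -0.2598] ang 83.17 ext [0.135 0.034] z99 [0.0323 0.0469 0.0504] 1442
brass_bar 0.44 [370. 487.] c [ 0.7584 -0.2782] ang 89.71 ext [0.178 0.038] z99 [0.0011 0.0061 0.0084] 1375
black_bar 0.93 [360. 414.] c [ 0.6449 -0.2636] ang 88.13 ext [0.142 0.047] z99 [0.0312 0.0467 0.0504] 1420
steel_cup 0.78 [171. 366.] c [0.7343 0.2378] ang 73.72 ext [0.322 0.085] z99 [0.0055 0.0585 0.0833] 1425
squeeze_bottle 0.65 [201. 391.] c [0.7365 0.0979] ang 155.65 ext [0.058 0.119] z99 [0.009  0.0664 0.1278] 1328
amber_jar 0.86 [263. 446.] c [ 0.7697 -0.0856] ang 152.97 ext [0.066 0.11 ] z99 [0.0105 0.0548 0.0801] 17
[... 496 characters left out ...]
 ang 90.87 ext [0.183 0.038] z99 [0.0003 0.0071 0.0107] 610
stop_block 0.96 [249. 209.] c [0.5193 0.2889] ang 88.31 ext [0.128 0.07 ] z99 [0.0194 0.0581 0.0745] 668
brass_bar 0.73 [240. 440.] c [ 0.5464 -0.2503] ang 83.98 ext [0.126 0.042] z99 [0.0344 0.0474 0.052 ] 636
black_bar 0.87 [202. 436.] c [ 0.6462 -0.2529] ang 87.88 ext [0.125 0.042] z99 [0.0355 0.0474 0.0522] 606
steel_cup 0.64 [159. 228.] c [0.7437 0.2478] ang -147.38 ext [0.119 0.081] z99 [0.0031 0.0485 0.0857] 1013
squeeze_bottle 0.96 [159. 285.] c [0.7313 0.1087] ang 105.84 ext [0.049 0.084] z99 [0.0224 0.0875 0.1308] 561
amber_jar 0.79 [148. 362.] c [ 0.7683 -0.0693] ang 167.62 ext [0.1   0.064] z99 [0.0153 0.0776 0.0828] 748
```

View pics/crop1.png

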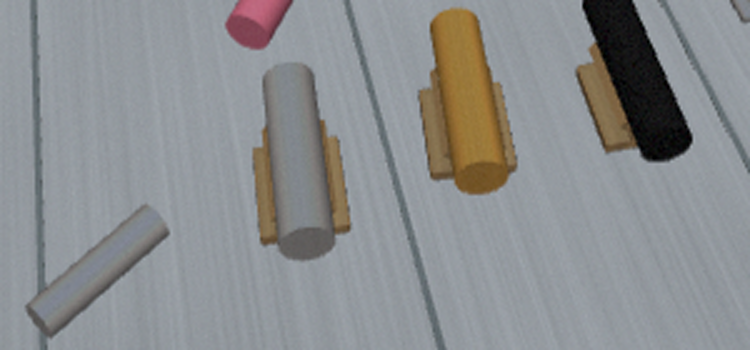

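The crop shows the larger chrome cylinder lying in its cradle (crop 300,160), with the smaller loose one at (100,270). That confirms the choice. Next I'll move over the gauge to look closely with the wrist camera.

```bash
cat >> h.py <<'E'
from scipy.spatial.transform import Rotation as Ro
def go(p,yaw):
    o=ctrl.get_obs(); R=Ro.from_euler("xyz",o["eef_rot"]); T=Ro.from_euler("xyz",[np.pi,0,yaw])
    s=R.inv().apply(np.array(p)-o["ee_pos"])/.75; t=(R.inv()*T).as_rotvec()/np.radians(45)
    print("shift",np.round(s,4),"turn",np.round(t,4),"dist",np.linalg.norm(s)*.75)
E
python3 - <<'E'
from h import *
go([.5,.13,.3],-1.577)
for c in("side","top"):
    d=np.load(c+".npz");P=d["P"];im=d["im"].astype(int)
    red=(im[...,0]>120)&(im[...,1]<70)&(im[...,2]<70)&(abs(P[...,0]-.52)<.05)&(P[...,1]>.1)&(P[...,1]<.35)
    p=P[red]; print(c,"red",len(p),np.round(p.mean(0),4),np.round(p.min(0),4),np.round(p.max(0),4))
    blue=(im[...,2]>im[...,0]+40)&(abs(P[...,0]-.52)<.08)&(P[...,1]>-.05)&(P[...,1]<.35)&(P[...,2]>.005)
    q=P[blue][:,:2].astype(np.float32); print("blue",cv2.minAreaRect(q),np.median(P[blue][:,2]))
    g=P[(abs(P[...,0]-.517)<.022)&(P[...,1]>0.05)&(P[...,1]<.2)&(P[...,2]>.0165)&(P[...,2]<.04)]
    ce,V,w=pca(g[:,:2]); print("groove",ce,np.degrees(np.arctan2(V[1,0],V[0,0])),len(g))
E
```

```text
shift [ 0.5677  0.4098 -0.0916] turn [ 1.0000e-04 -2.0000e-04  1.5651e+00] dist 0.5295996878538636
side red 14 [0.5194 0.2464 0.0482] [0.513  0.2408 0.0462] [0.5258 0.2514 0.0517]
blue ((0.5188249945640564, 0.15958479046821594), (0.30475443601608276, 0.08954961597919464), 89.28204345703125) 0.011151104525909394
groove [0.51861621 0.12077846] 89.12348850782514 842
top red 17 [0.5191 0.2464 0.0499] [0.5132 0.2432 0.0464] [0.5254 0.251  0.053 ]
blue ((0.519420862197876, 0.15840305387973785), (0.2979790270328522, 0.08947841078042984), 89.24405670166016) 0.012232425810560388
groove [0.51913856 0.12470249] 89.16919931343737 961
```

Call:
step_arm:
  plan:
    - [[0.1,0.075,-0.09],[0,0,0.18],-0.2]
    - [[0.2,0.15,-0.09],[0,0,0.36],-0.2]
    - [[0.3,0.22,-0.09],[0,0,0.54],-0.2]
    - [[0.4,0.29,-0.09],[0,0,0.72],-0.2]
    - [[0.5,0.36,-0.09],[0,0,0.9],-0.2]
    - [[0.568,0.41,-0.09],[0,0,1],-0.2]
    - [[0.568,0.41,-0.09],[0,0,1],-0.2]
    - [[0.568,0.41,-0.09],[0,0,1],-0.2]
    - [[0.568,0.41,-0.09],[0,0,1],-0.2]

```text
clock: 1.9
ee_pos: [0.4514, 0.1999, 0.2956]
eef_rot: [-3.141, 0.0, -1.133]
ft_force: [0.7, 1.4, -0.2]
width: 0.0512
gripper_force: 0.0
```

Call:
step_arm:
  plan:
    - [[0,0,0],[0,0,0.19],-0.2]
    - [[0,0,0],[0,0,0.38],-0.2]
    - [[0,0,0],[0,0,0.565],-0.2]
    - [[0,0,0],[0,0,0.565],-0.2]
    - [[0,0,0],[0,0,0.565],-0.2]

```text
clock: 2.4
ee_pos: [0.4507, 0.2018, 0.2952]
eef_rot: [-3.141, 0.0, -1.573]
ft_force: [-0.6, 0.0, -0.3]
width: 0.0515
gripper_force: 0.0
```

Run:
```python
from h import *
r=ctrl.read_camera("wrist"); cv2.imwrite("pics/w1.png",r["image"][:,:,::-1]); P=cloud(r); np.savez("w1.npz",P=P,im=r["image"])
o=ctrl.get_obs(); print(o["clock"],o["ee_pos"],o["eef_rot"],o["width"],np.round(r["cam_to_world"],3))
go([.445,-.22,.25],-1.65)
```

```text
2.45 [0.45067559 0.20182504 0.29516707] [-3.14148889e+00 -2.10146678e-05 -1.57324749e+00] 0.05124989569424224 [[-1.    -0.001 -0.001  0.451]
 [ 0.002 -0.946 -0.324  0.118]
 [-0.    -0.324  0.946  0.437]
 [ 0.     0.     0.     1.   ]]
shift [0.5624 0.0062 0.0602] turn [-0.0001 -0.      0.0977] dist 0.42427425111200767
```

View pics/w1.png

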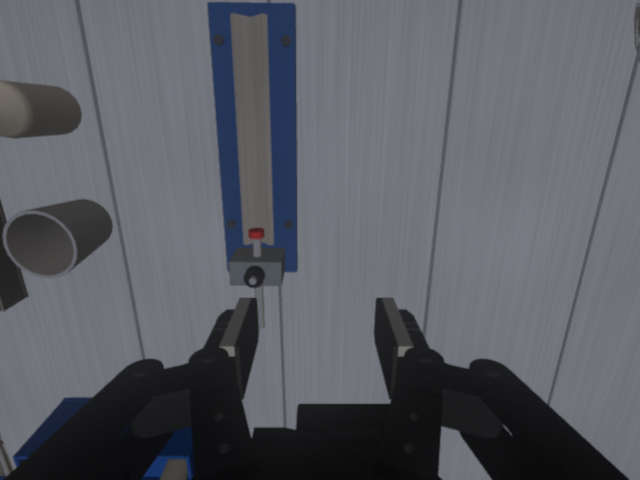

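The wrist picture shows the whole gauge: groove from (250,15) to about (256,243), red tip at (256,233), stop block at (256,265). I'll fit it from the depth.

Run:
```python
from h import *
d=np.load("w1.npz");P=d["P"];im=d["im"].astype(int)
tb=P[(abs(P[...,2])<.006)]; print("table",np.median(tb[:,2]))
red=(im[...,0]>120)&(im[...,1]<70)&(im[...,2]<70); red[300:]=0
p=P[red]; print("red",len(p),np.round(np.median(p,0),4),np.round(np.nanmin(p,0),4),np.round(np.nanmax(p,0),4),[np.round(np.percentile(p[:,1],k),4) for k in (2,5,10,50,90)])
blue=(im[...,2]>im[...,0]+40)&(abs(P[...,0]-.52)<.08)&(P[...,1]>-.05)&(P[...,1]<.35)&(P[...,2]>.005)&(P[...,2]<.016)
q=P[blue]; 
print("blue",cv2.minAreaRect(q[:,:2].astype(np.float32)),np.median(q[:,2]),[np.round(np.percentile(q[:,1],k),4) for k in (.2,1,50,99,99.8)])
# groove flanks: per y-slice, fit V
res=[]
for y in np.arange(.03,.235,.01):
    s=P[(abs(P[...,0]-.519)<.013)&(abs(P[...,1]-y)<.005)&(P[...,2]>.016)&(P[...,2]<.045)]
    if len(s)<20: continue
    from scipy.optimize import least_squares
    f=least_squares(lambda a:a[1]+abs(s[:,0]-a[0])-s[:,2],[.519,.02],loss="soft_l1",f_scale=.001).x
    res.append([y,*f,len(s)])
res=np.array(res); print(np.round(res[::3],4)); k=np.polyfit(res[:,0],res[:,1],1); print("axis x=",k,"ang",90-np.degrees(np.arctan(k[0])),"zbot",np.median(res[:,2]), "x at .144",np.polyval(k,.144))
g=P[(abs(P[...,0]-.519)<.018)&(P[...,1]<.1)&(P[...,2]>.017)&(P[...,2]<.045)]; print("groove start y",np.percentile(g[:,1],[0,.5,1,2]))
```

```text
table -0.00047656178270238936
red 24 [0.5198 0.2469 0.0497] [0.5174 0.2445 0.0487] [0.5225 0.2498 0.0514] [np.float64(0.2447), np.float64(0.2449), np.float64(0.245), np.float64(0.2469), np.float64(0.2495)]
blue ((0.5189263820648193, 0.15901650488376617), (0.2969725430011749, 0.08789961785078049), 89.33435821533203) 0.011521309398528662 [np.float64(0.0111), np.float64(0.0122), np.float64(0.1223), np.float64(0.2931), np.float64(0.3044)]
[[3.000e-02 5.179e-01 1.950e-02 2.940e+02]
 [6.000e-02 5.182e-01 1.950e-02 2.830e+02]
 [9.000e-02 5.186e-01 1.950e-02 2.550e+02]
 [1.200e-01 5.190e-01 1.960e-02 2.330e+02]
 [1.500e-01 5.194e-01 1.950e-02 2.230e+02]
 [1.800e-01 5.197e-01 1.960e-02 2.060e+02]
 [2.100e-01 5.202e-01 1.950e-02 1.950e+02]]
axis x= [0.01254338 0.51747989] ang 89.28135502554915 zbot 0.019526186867574125 x at .144 0.5192861398271357
groove start y [0.02496405 0.02576889 0.02598467 0.02670136]
```

Call:
step_arm:
  plan:
    - [[0.065,0.0,0.0],[0,0,0.1],-0.2]
    - [[0.13,0.0,0],[0,0,0.1],-0.2]
    - [[0.195,0,0],[0,0,0.1],-0.2]
    - [[0.26,0,0],[0,0,0.1],-0.2]
    - [[0.325,0,0],[0,0,0.1],-0.2]
    - [[0.39,0,0.02],[0,0,0.1],-0.2]
    - [[0.455,0,0.04],[0,0,0.1],-0.2]
    - [[0.52,0,0.06],[0,0,0.1],-0.2]
    - [[0.53,0.006,0.06],[0,0,0.1],-0.2]
    - [[0.53,0.006,0.06],[0,0,0.1],-0.2]
    - [[0.53,0.006,0.06],[0,0,0.1],-0.2]

```text
clock: 3.55
ee_pos: [0.444, -0.1954, 0.2506]
eef_rot: [-3.141, -0.0, -1.654]
ft_force: [0.0, -0.6, 0.7]
width: 0.0516
gripper_force: 0.0
```

Run:
```python
from h import *
r=ctrl.read_camera("wrist"); cv2.imwrite("pics/w2.png",r["image"][:,:,::-1]); P=cloud(r); np.savez("w2.npz",P=P,im=r["image"])
o=ctrl.get_obs(); print(o["clock"],o["ee_pos"],o["eef_rot"],o["width"])
for s in ctrl.silhouettes("wrist","spindle")[:4]:
    p=P[s["mask"]]; p=p[np.isfinite(p[:,0])]; ce,V,w=pca(p[:,:2]); ext=np.ptp((p[:,:2]-ce)@V,axis=0)
    print(s["confidence"],s["position"],np.round(ce,4),np.degrees(np.arctan2(V[1,0],V[0,0])),ext,np.percentile(p[:,2],95))
```

```text
3.6 [ 0.44418049 -0.19488934  0.25079167] [-3.14041286e+00  7.16413257e-06 -1.65342872e+00] 0.05130096138429195
0.83 [122.4, 311.1] [ 0.446  -0.2684] 85.5340428625413 [0.12329771 0.03474178] 0.05021700552248517
0.74 [275.2, 308.0] [ 0.4629 -0.1101] 55.92044636552301 [0.12812256 0.03573258] 0.029925456122303046
0.67 [85.4, 424.9] [ 0.3336 -0.2931] -144.58997769636147 [0.07908823 0.02372546] 0.021687622962295556
0.49 [180.3, 18.5] [ 0.7577 -0.2415] 87.79457620703718 [0.16646706 0.03933375] 0.008164574272298098
```

View pics/w2.png

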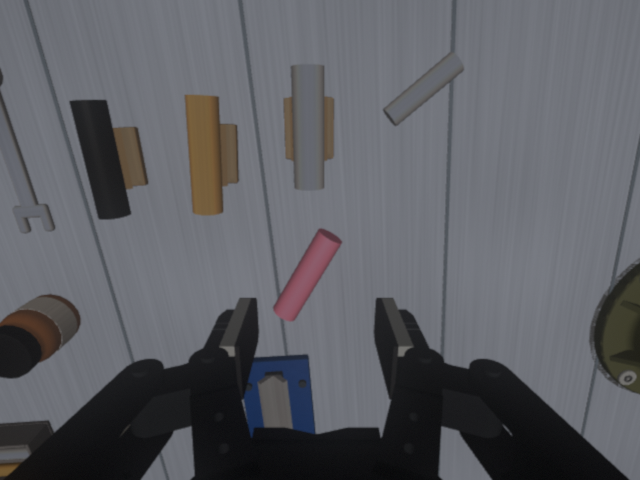

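The picture shows the chrome spindle at (309,127) in its cradle, brass at (205,155), black at (100,158), pink at (308,273) and the small rod at (424,88). Next is the cylinder fit.

Run:
```python
from h import *
from scipy.optimize import least_squares
d=np.load("w2.npz");P=d["P"]
def fit(P,c,name):
    s=P[(abs(P[...,0]-c[0])<.03)&(abs(P[...,1]-c[1])<.09)&(P[...,2]>.034)&(P[...,2]<.06)]
    f=least_squares(lambda a:np.hypot((s[:,0]-a[0]-a[1]*(s[:,1]-c[1]))/np.hypot(1,a[1]),s[:,2]-a[2])-.015,[c[0],.08,.035],loss="soft_l1",f_scale=.001)
    t=s[s[:,2]>.042]
    print(name,np.round(f.x,4),"ang",90-np.degrees(np.arctan(f.x[1])),"y ends",np.round(np.percentile(t[:,1],[.2,1,2,98,99,99.8]),4),"rms",np.sqrt(np.mean(f.fun**2)),len(s))
fit(P,(.446,-.266),"wrist")
for c in("side","top"): fit(np.load(c+".npz")["P"],(.446,-.266),c)
```

```text
wrist [0.4465 0.0745 0.0346] ang 85.74194369842567 y ends [-0.3201 -0.319  -0.3181 -0.2128 -0.2115 -0.2103] rms 0.0006297590856039613 3966
side [0.4458 0.0768 0.0346] ang 85.60881063044879 y ends [-0.3211 -0.3205 -0.3201 -0.2133 -0.2119 -0.2101] rms 0.0019813997419344176 1569
top [0.4465 0.0738 0.0353] ang 85.77870807744428 y ends [-0.3222 -0.3208 -0.3195 -0.213  -0.2122 -0.2109] rms 0.0016634828249175737 637
```

Run:
```python
from h import *
go([.4463,-.266,.09],-1.646);go([.4463,-.266,.0305],-1.646)
```

```text
shift [ 0.0946 -0.0102  0.2145] turn [-0.0017  0.     -0.0089] dist 0.17596592054175197
shift [ 0.0946 -0.0101  0.2938] turn [-0.0017  0.     -0.0089] dist 0.23161315911169988
```

Call:
step_arm:
  plan:
    - [[0.05,-0.005,0.03],[-0.0017,0,-0.009],-0.2]
    - [[0.0946,-0.0102,0.07],[-0.0017,0,-0.009],-0.2]
    - [[0.0946,-0.0102,0.13],[-0.0017,0,-0.009],-0.2]
    - [[0.0946,-0.0102,0.19],[-0.0017,0,-0.009],-0.2]
    - [[0.0946,-0.0102,0.2145],[-0.0017,0,-0.009],-0.2]
    - [[0.0946,-0.0102,0.2145],[-0.0017,0,-0.009],-0.2]
    - [[0.0946,-0.0102,0.2145],[-0.0017,0,-0.009],-0.2]
    - [[0.0946,-0.0102,0.2145],[-0.0017,0,-0.009],-0.2]

```text
clock: 4.45
ee_pos: [0.4469, -0.267, 0.0918]
eef_rot: [-3.139, -0.001, -1.647]
ft_force: [-0.3, -0.5, -0.1]
width: 0.0514
gripper_force: 0.0
```

Run:
```python
from h import *
o=ctrl.get_obs(); print(o["ee_pos"],o["eef_rot"],o["width"])
go([.4463,-.266,.0305],-1.646)
r=ctrl.read_camera("wrist"); cv2.imwrite("pics/w3.png",r["image"][:,:,::-1])
```

```text
[ 0.44694407 -0.26696371  0.09183533] [-3.13914273e+00 -1.17451807e-03 -1.64694960e+00] 0.051371536806988534
shift [-0.0013  0.0012  0.0818] turn [-0.0031 -0.0015 -0.0012] dist 0.06134628326758082
```

View pics/w3.png

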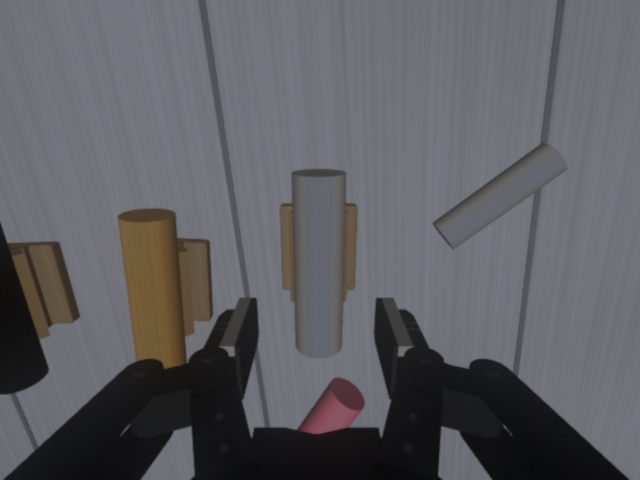

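The spindle (col 318) is centred between the open fingers (cols 250–385), so I descend.

Call:
step_arm:
  plan:
    - [[-0.001,0.001,0.03],[0,0,0],-0.2]
    - [[-0.001,0.001,0.055],[0,0,0],-0.2]
    - [[-0.001,0.001,0.072],[0,0,0],-0.2]
    - [[-0.001,0.001,0.08],[0,0,0],-0.2]
    - [[-0.001,0.001,0.08],[0,0,0],-0.2]
    - [[-0.001,0.001,0.08],[0,0,0],-0.2]

```text
clock: 5.1
ee_pos: [0.4453, -0.2665, 0.0304]
eef_rot: [-3.142, -0.001, -1.648]
ft_force: [0.2, -0.6, -0.2]
width: 0.0511
gripper_force: 0.0
```

Call:
step_arm:
  plan:
    - [[0,0,0],[0,0,0],0.1]
    - [[0,0,0],[0,0,0],0.2]
    - [[0,0,0],[0,0,0],0.3]
    - [[0,0,0],[0,0,0],0.4]
    - [[0,0,0],[0,0,0],0.5]
    - [[0,0,0],[0,0,0],0.5]
    - [[0,0,0],[0,0,0],0.5]
  force: 40

```text
clock: 5.8
ee_pos: [0.4457, -0.2665, 0.0303]
eef_rot: [-3.14, -0.001, -1.648]
ft_force: [3.7, 1.5, 5.2]
width: 0.0283
gripper_force: 40.2
```

Run:
```python
from h import *
for c in("wrist","side","top"):
    r=ctrl.read_camera(c);P=cloud(r);im=r["image"].astype(int)
    np.savez(c+"_g.npz",P=P,im=r["image"])
    for nm,lo,hi in(("left(x+)",.4457+.0165,.4457+.03),("right",.4457-.03,.4457-.0165)):
        s=(P[...,0]>lo)&(P[...,0]<hi)&(abs(P[...,1]+.2665)<.014)&(P[...,2]<.12)
        p=P[s]; q=im[s]
        dk=(q.max(1)<90)
        print(c,nm,len(p),dk.sum(),"z pct dark",np.round(np.percentile(p[dk][:,2],[0,2,5,20,50]),4) if dk.sum() else None)
```

```text
wrist left(x+) 3087 2499 z pct dark [0.0089 0.0374 0.0404 0.0521 0.0752]
wrist right 3874 3065 z pct dark [-0.0018  0.0365  0.0402  0.0534  0.0764]
side left(x+) 339 173 z pct dark [0.0384 0.0393 0.0414 0.0542 0.0794]
side right 423 219 z pct dark [0.0375 0.0401 0.0426 0.056  0.0805]
top left(x+) 0 0 z pct dark None
top right 89 49 z pct dark [0.0025 0.0096 0.0235 0.0484 0.0806]
```

Run:
```python
from h import *
a=np.load("side_g.npz")["im"][310:450,210:350]; a=cv2.resize(a[:,:,::-1],(560,560),interpolation=cv2.INTER_CUBIC)
cv2.imwrite("pics/crop2.png",cv2.convertScaleAbs(a,alpha=1.4,beta=20))
d=np.load("side_g.npz");P=d["P"];im=d["im"].astype(int)
for lo,hi in((.4457+.0165,.4457+.022),(.4457-.022,.4457-.0165)):
    s=(P[...,0]>lo)&(P[...,0]<hi)&(abs(P[...,1]+.2665)<.016)&(P[...,2]<.06)&(P[...,2]>.022)
    v,u=np.nonzero(s); o=np.argsort(P[s][:,2])[:25]
    print([(int(u[i]),int(v[i]),*np.round(P[v[i],u[i]],3).tolist(),im[v[i],u[i]].tolist()) for i in o[::2]])
```

```text
[(293, 405, 0.463, -0.282, 0.023, [150, 121, 84]), (292, 400, 0.463, -0.274, 0.024, [142, 113, 77]), (293, 404, 0.463, -0.282, 0.025, [152, 126, 85]), (294, 398, 0.465, -0.28, 0.034, [129, 116, 91]), (294, 397, 0.465, -0.278, 0.035, [126, 119, 104]), (292, 397, 0.463, -0.279, 0.037, [107, 105, 102]), (293, 396, 0.464, -0.278, 0.038, [109, 110, 106]), (295, 393, 0.468, -0.275, 0.039, [51, 45, 40]), (294, 392, 0.466, -0.275, 0.041, [66, 68, 66]), (294, 391, 0.467, -0.274, 0.042, [51, 53, 53]), (292, 395, 0.463, -0.279, 0.042, [107, 107, 106]), (293, 394, 0.464, -0.279, 0.043, [105, 106, 103]), (292, 394, 0.463, -0.28, 0.045, [110, 108, 105])]
[(267, 411, 0.426, -0.282, 0.022, [152, 126, 88]), (267, 410, 0.427, -0.281, 0.023, [150, 125, 86]), (267, 406, 0.428, -0.275, 0.023, [144, 117, 77]), (267, 408, 0.427, -0.279, 0.024, [150, 121, 82]), (267, 405, 0.428, -0.274, 0.024, [147, 118, 80]), (268, 409, 0.428, -0.281, 0.025, [147, 119, 79]), (268, 407, 0.429, -0.279, 0.025, [146, 117, 79]), (268, 406, 0.429, -0.277, 0.026, [145, 115, 76]), (266, 402, 0.427, -0.276, 0.034, [120, 104, 78]), (266, 401, 0.427, -0.276, 0.036, [113, 110, 105]), (267, 401, 0.428, -0.277, 0.037, [110, 105, 102]), (267, 400, 0.429, -0.276, 0.038, [108, 108, 106]), (265, 400, 0.426, -0.276, 0.039, [110, 108, 106])]
```

View pics/crop2.png

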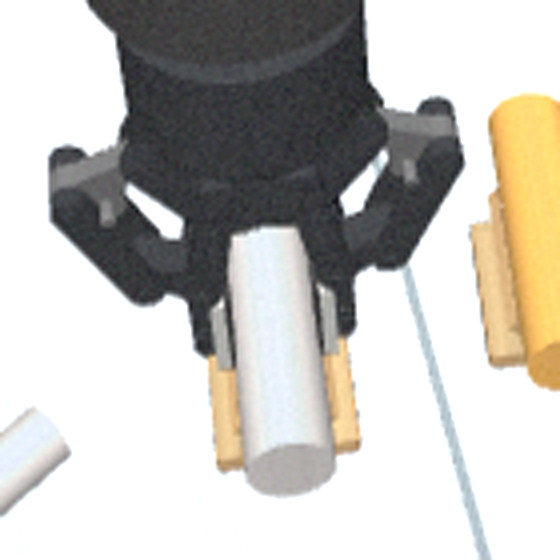

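The grey pad tips reach only to about z 0.035, level with the axis (crop 222,365 and 330,350). That is about 5 mm behind the TCP at this opening, so I'll regrip 4.5 mm lower.

Call:
step_arm:
  plan:
    - [[0,0,0],[0,0,0],0]
    - [[0,0,0],[0,0,0],0]
    - [[0,0,0.003],[0,0,0],0]
    - [[0,0,0.006],[0,0,0],0]
    - [[0,0,0.006],[0,0,0],0.1]
    - [[0,0,0.006],[0,0,0],0.2]
    - [[0,0,0.006],[0,0,0],0.3]
    - [[0,0,0.006],[0,0,0],0.4]
    - [[0,0,0.006],[0,0,0],0.5]
    - [[0,0,0.006],[0,0,0],0.5]
    - [[0,0,0.006],[0,0,0],0.5]
  force: 40

```text
clock: 7.05
ee_pos: [0.4457, -0.2665, 0.0262]
eef_rot: [-3.14, -0.001, -1.648]
ft_force: [1.7, 0.8, 5.7]
width: 0.0286
gripper_force: 38.7
```

Call:
step_arm:
  plan:
    - [[0,0,-0.004],[0,0,0],0.5]
    - [[0,0,-0.01],[0,0,0],0.5]
    - [[0,0,-0.02],[0,0,0],0.5]
    - [[0,0,-0.04],[0,0,0],0.5]
    - [[0,0,-0.07],[0,0,0],0.5]
    - [[0,0,-0.09],[0,0,0],0.5]
    - [[0,0,-0.1],[0,0,0],0.5]
    - [[0,0,-0.1],[0,0,0],0.5]
    - [[0,0,-0.1],[0,0,0],0.5]
  force: 60

```text
clock: 7.95
ee_pos: [0.4443, -0.2659, 0.0989]
eef_rot: [3.139, 0.001, -1.649]
ft_force: [0.3, 0.4, -7.3]
width: 0.028
gripper_force: 60.0
```

```bash
cat >> h.py <<'E'
from scipy.optimize import least_squares
def cyl(P,box):
    """box: x0,x1,y0,y1,z0,z1; axis x=a0+a1*(y-yc), z=a2+a3*(y-yc)"""
    s=P[(P[...,0]>box[0])&(P[...,0]<box[1])&(P[...,1]>box[2])&(P[...,1]<box[3])&(P[...,2]>box[4])&(P[...,2]<box[5])]
    yc=np.median(s[:,1]); x0=np.median(s[:,0]); z0=np.max(s[:,2])-.015
    def f(a):
        d=np.array([a[1],1,a[3]]); d/=np.linalg.norm(d)
        return np.linalg.norm(np.cross(s-[a[0],yc,a[2]],d),axis=1)-.015
    r=least_squares(f,[x0,.0,z0,0],loss="soft_l1",f_scale=.001).x
    print("y",round(yc,4),"x,z",np.round(r[[0,2]],4),"dx/dy,dz/dy",np.round(r[[1,3]],4),"y range",np.round(np.percentile(s[:,1],[.5,2,98,99.5]),4),"rms",np.sqrt(np.mean(f(r)**2)),len(s))
    return yc,r,s
E
python3 - <<'E'
from h import *
o=ctrl.get_obs(); print(o["ee_pos"],o["eef_rot"],o["ft_force"],o["wrist_torque"],o["width"])
r=ctrl.read_camera("wrist");P=cloud(r);x,y,z=o["ee_pos"]
# far half of spindle (beyond fingers)
cyl(P,(x-.025,x+.025,y-.07,y-.016,z+.006,z+.03))
r=ctrl.read_camera("side");P=cloud(r)
cyl(P,(x-.025,x+.025,y-.07,y-.016,z-.012,z+.03))
E
```

```text
[ 0.44429435 -0.26593011  0.098871  ] [ 3.13907173e+00  7.81885938e-04 -1.64859393e+00] [ 0.25002366  0.38634483 -7.260492  ] [-0.00030727  0.07615961  0.00793343] 0.028024603864594808
y -0.3039 x,z [0.4418 0.107 ] dx/dy,dz/dy [0.0759 0.0125] y range [-0.3205 -0.3201 -0.2829 -0.2822] rms 0.0019441420352818337 8094
y -0.3107 x,z [0.4409 0.1069] dx/dy,dz/dy [ 0.0756 -0.0028] y range [-0.3212 -0.3208 -0.2831 -0.2823] rms 0.003597497024437215 878
```

Run:
```python
from h import *
go([.5186,.085,.14],-1.585)
```

```text
shift [-0.4743 -0.0626 -0.0554] turn [ 0.0044  0.0009 -0.0808] dist 0.3611873384925613
```

Call:
step_arm:
  plan:
    - [[-0.015,-0.002,-0.02],[0.0,0,0],0.5]
    - [[-0.045,-0.006,-0.04],[0.001,0,-0.01],0.5]
    - [[-0.09,-0.012,-0.055],[0.002,0,-0.02],0.5]
    - [[-0.14,-0.018,-0.055],[0.003,0,-0.03],0.5]
    - [[-0.19,-0.025,-0.055],[0.004,0,-0.04],0.5]
    - [[-0.24,-0.032,-0.055],[0.004,0,-0.05],0.5]
    - [[-0.29,-0.039,-0.055],[0.004,0,-0.06],0.5]
    - [[-0.34,-0.046,-0.055],[0.004,0,-0.07],0.5]
    - [[-0.39,-0.053,-0.055],[0.004,0,-0.08],0.5]
    - [[-0.43,-0.058,-0.055],[0.004,0,-0.081],0.5]
    - [[-0.46,-0.0615,-0.055],[0.004,0,-0.081],0.5]
    - [[-0.474,-0.0626,-0.055],[0.004,0,-0.081],0.5]

```text
clock: 9.25
ee_pos: [0.5191, 0.0868, 0.141]
eef_rot: [-3.14, 0.0, -1.583]
ft_force: [-0.1, -0.1, -7.1]
width: 0.0277
gripper_force: 60.4
```

Call:
step_arm:
  plan:
    - [[0,0,0],[0,0,0],0.5]
    - [[0,0,0],[0,0,0],0.5]

```text
clock: 9.45
ee_pos: [0.519, 0.0843, 0.141]
eef_rot: [-3.14, -0.001, -1.585]
ft_force: [0.4, -0.0, -6.7]
width: 0.0276
gripper_force: 60.4
```

Run:
```python
from h import *
o=ctrl.get_obs(); print(o["clock"],o["ee_pos"],o["eef_rot"],o["ft_force"],o["wrist_torque"],o["width"])
r=ctrl.read_camera("wrist");P=cloud(r);x,y,z=o["ee_pos"];np.savez("w4.npz",P=P,im=r["image"])
cyl(P,(x-.025,x+.025,y-.07,y-.016,z+.006,z+.03))
# groove visible beyond / beside
R=[]
for yy in np.arange(-.02,.26,.01):
    s=P[(abs(P[...,0]-.519)<.013)&(abs(P[...,1]-yy)<.005)&(P[...,2]>.016)&(P[...,2]<.04)]
    if len(s)>20: 
        f=least_squares(lambda a:a[1]+abs(s[:,0]-a[0])-s[:,2],[.519,.02],loss="soft_l1",f_scale=.001).x; R.append([yy,*f,len(s),np.ptp(s[:,0])])
print("wrist groove",np.round(R,4))
for c in("side","top"):
    P=cloud(ctrl.read_camera(c)); cyl(P,(x-.025,x+.025,y-.07,y-.016,z-.012,z+.03))
    R=[]
    for yy in np.arange(.0,.25,.01):
        s=P[(abs(P[...,0]-.519)<.013)&(abs(P[...,1]-yy)<.005)&(P[...,2]>.016)&(P[...,2]<.04)]
        if len(s)>20: 
            f=least_squares(lambda a:a[1]+abs(s[:,0]-a[0])-s[:,2],[.519,.02],loss="soft_l1",f_scale=.001).x; R.append([yy,*f,len(s)])
    print(c,np.round(R,4)[::2])
```

```text
9.45 [0.51895037 0.08432167 0.14104349] [-3.14007130e+00 -6.13469890e-04 -1.58456524e+00] [ 0.40526855 -0.04135192 -6.74877513] [-0.05493605  0.02393913  0.0025147 ] 0.027614127738830364
y 0.0462 x,z [0.5189 0.1492] dx/dy,dz/dy [0.0126 0.0117] y range [0.0303 0.0304 0.0673 0.0681] rms 0.0019323776323347563 8100
wrist groove [[3.000e-02 5.176e-01 1.930e-02 5.860e+02 2.560e-02]
 [4.000e-02 5.178e-01 1.950e-02 5.350e+02 2.570e-02]
 [5.000e-02 5.179e-01 1.950e-02 3.770e+02 2.520e-02]]
y 0.0322 x,z [0.5185 0.1493] dx/dy,dz/dy [ 0.0115 -0.003 ] y range [0.0275 0.0279 0.0671 0.068 ] rms 0.004358384878250696 413
side [[2.000e-02 5.159e-01 1.440e-02 2.200e+01]
 [4.000e-02 5.176e-01 1.950e-02 4.200e+01]
 [6.000e-02 5.176e-01 1.930e-02 4.900e+01]
 [8.000e-02 5.177e-01 1.910e-02 4.000e+01]
 [1.000e-01 5.177e-01 1.930e-02 4.800e+01]
 [1.200e-01 5.184e-01 1.930e-02 4.300e+01]
 [1.400e-01 5.187e-01 1.960e-02 3.900e+01]
 [1.600e-01 5.188e-01 1.970e-02 3.600e+01]
 [1.800e-01 5.190e-01 1.930e-02 3.800e+01]
 [2.000e-01 5.196e-01 1.890e-02 2.700e+01]
 [2.200e-01 5.197e-01 1.900e-02 2.700e+01]
 [2.400e-01 5.203e-01 1.970e-02 2.700e+01]]
y 0.0441 x,z [0.5195 0.1505] dx/dy,dz/dy [0.0173 0.0176] y range [0.0285 0.0285 0.0658 0.0678] rms 0.001950571666416204 214
top [[3.000e-02 5.180e-01 2.010e-02 3.800e+01]
 [5.000e-02 5.183e-01 2.030e-02 3.300e+01]
 [7.000e-02 5.188e-01 2.000e-02 3.300e+01]
 [1.300e-01 5.198e-01 1.950e-02 3.300e+01]
 [1.500e-01 5.195e-01 1.930e-02 3.200e+01]
 [1.700e-01 5.191e-01 1.970e-02 4.500e+01]
 [1.900e-01 5.201e-01 2.000e-02 3.200e+01]]
```

The spindle lies about 1.0 mm to +x of the groove line and its angle matches. I'll correct that and descend to about 2 mm above the seat.

Call:
step_arm:
  plan:
    - [[0,0.0013,0.02],[0,0,0],0.5]
    - [[0,0.0013,0.05],[0,0,0],0.5]
    - [[0,0.0013,0.08],[0,0,0],0.5]
    - [[0,0.0013,0.105],[0,0,0],0.5]
    - [[0,0.0013,0.122],[0,0,0],0.5]
    - [[0,0.0013,0.134],[0,0,0],0.5]
    - [[0,0.0013,0.139],[0,0,0],0.5]
    - [[0,0.0013,0.141],[0,0,0],0.5]
    - [[0,0.0013,0.141],[0,0,0],0.5]
    - [[0,0.0013,0.141],[0,0,0],0.5]

```text
clock: 10.6
ee_pos: [0.5189, 0.0848, 0.036]
eef_rot: [-3.138, 0.0, -1.585]
ft_force: [0.8, -0.6, -6.7]
width: 0.0277
gripper_force: 60.4
```

Run:
```python
from h import *
o=ctrl.get_obs(); print(o["ee_pos"],o["eef_rot"],o["ft_force"],o["wrist_torque"])
r=ctrl.read_camera("wrist");P=cloud(r);x,y,z=o["ee_pos"]
cyl(P,(x-.025,x+.025,y-.07,y-.016,z+.006,z+.03))
P=cloud(ctrl.read_camera("side")); cyl(P,(x-.025,x+.025,y-.07,y-.016,z+.003,z+.03))
```

```text
[0.51888988 0.08475307 0.03604126] [-3.13843197e+00  4.28279127e-04 -1.58471886e+00] [ 0.84029951 -0.61196547 -6.68674575] [-0.00010464 -0.0578129  -0.00835926]
y 0.0467 x,z [0.5188 0.0442] dx/dy,dz/dy [0.0109 0.0118] y range [0.0307 0.0308 0.0679 0.0685] rms 0.0019249201021885303 8138
y 0.0385 x,z [0.5181 0.043 ] dx/dy,dz/dy [0.0234 0.064 ] y range [0.0282 0.0288 0.0675 0.0682] rms 0.003949200543984546 319
```

Call:
step_arm:
  plan:
    - [[0,0.001,0.001],[0,0,0],0.5]
    - [[0,0.001,0.002],[0,0,0],0.5]
    - [[0,0.001,0.003],[0,0,0],0.5]
    - [[0,0.001,0.003],[0,0,0],0.5]
    - [[0,0.001,0.003],[0,0,0],0.5]

```text
clock: 11.2
ee_pos: [0.5178, 0.0846, 0.0332]
eef_rot: [-3.139, -0.0, -1.585]
ft_force: [-1.0, -0.4, -4.3]
width: 0.0283
gripper_force: 61.4
```

Call:
step_arm:
  plan:
    - [[0,0,0.0006],[0,0,0],0.5]
    - [[0,0,0.0006],[0,0,0],0.5]

```text
clock: 11.4
ee_pos: [0.5179, 0.0846, 0.0331]
eef_rot: [-3.139, -0.0, -1.585]
ft_force: [-1.4, -0.3, -1.5]
width: 0.0279
gripper_force: 62.8
```

Call:
step_arm:
  plan:
    - [[0,0,0.0004],[0,0,0],0.5]
    - [[0,0,0.0004],[0,0,0],0.5]

```text
clock: 11.6
ee_pos: [0.5179, 0.0846, 0.033]
eef_rot: [-3.139, -0.0, -1.585]
ft_force: [-3.2, -0.2, 2.3]
width: 0.028
gripper_force: 64.3
```

Run:
```python
from h import *
o=ctrl.get_obs(); print(o["ee_pos"],o["eef_rot"],o["ft_force"],o["wrist_torque"])
r=ctrl.read_camera("wrist");P=cloud(r);x,y,z=o["ee_pos"]
cyl(P,(x-.025,x+.025,y-.07,y-.016,z+.006,z+.03))
```

```text
[0.51792678 0.08459244 0.03295468] [-3.13897509e+00 -7.94459870e-05 -1.58460641e+00] [-3.15893585 -0.18497982  2.27170486] [0.01947297 1.22774214 0.02220409]
y 0.0465 x,z [0.5178 0.0411] dx/dy,dz/dy [0.0108 0.0118] y range [0.0305 0.0306 0.0677 0.0684] rms 0.0019123494925153519 8123
```

Call:
step_arm:
  plan:
    - [[0,0.0004,-0.0002],[0,0,0],0.5]
    - [[0,0.0004,-0.0002],[0,0,0],0.5]
  force: 20

```text
clock: 11.85
ee_pos: [0.5179, 0.0846, 0.033]
eef_rot: [-3.138, 0.0, -1.585]
ft_force: [-2.0, -0.1, 3.0]
width: 0.0279
gripper_force: 64.5
```

Call:
step_arm:
  plan:
    - [[0,0,0],[0,0,0],0.25]
    - [[0,0,0],[0,0,0],0.2]
    - [[0,0,0],[0,0,0],0.1]
    - [[0,0,0],[0,0,0],0.05]
    - [[0,0,0],[0,0,0],0.05]
    - [[0,0,0],[0,0,0],0.05]

```text
clock: 12.45
ee_pos: [0.5173, 0.0845, 0.0323]
eef_rot: [-3.14, -0.0, -1.585]
ft_force: [-0.8, 1.0, 0.1]
width: 0.0406
gripper_force: 0.0
```

Run:
```python
from h import *
o=ctrl.get_obs(); print(o["clock"],o["ee_pos"],o["eef_rot"],o["ft_force"],o["wrist_torque"],o["width"])
r=ctrl.read_camera("wrist");P=cloud(r);x,y,z=o["ee_pos"]
cyl(P,(x-.025,x+.025,y-.07,y-.016,z+.006,z+.03))
P=cloud(ctrl.read_camera("side")); cyl(P,(x-.025,x+.025,.02,.2,z+.01,z+.027))
```

```text
12.45 [0.51733417 0.08452628 0.03226246] [-3.13981435e+00 -1.56831811e-04 -1.58481203e+00] [-0.81667618  0.95148443  0.07906108] [-0.03102089  0.01680962  0.02690902] 0.04055025281845263
y 0.0465 x,z [0.5177 0.0404] dx/dy,dz/dy [0.012  0.0129] y range [0.0305 0.0307 0.0676 0.0683] rms 0.0019179069916892269 8095
y 0.0742 x,z [0.5178 0.0403] dx/dy,dz/dy [0.0133 0.0047] y range [0.0281 0.0293 0.137  0.1407] rms 0.0033368121537233797 647
```

The spindle is seated: axis reads z 0.040 and angle 0.012, matching the groove. Next I'll rise, go behind its open-end face, close the fingers and push it axially.

Call:
step_arm:
  plan:
    - [[0,0,-0.01],[0,0,0],0.05]
    - [[0,0,-0.035],[0,0,0],0.05]
    - [[0,0,-0.065],[0,0,0],0.05]
    - [[0.03,0,-0.07],[0,0,0],0.3]
    - [[0.07,0,-0.07],[0,0,0],0.7]
    - [[0.1,0,-0.07],[0,0,0],1]
    - [[0.11,0,-0.07],[0,0,0],1]
    - [[0.11,0,-0.07],[0,0,0],1]
    - [[0.11,0,-0.07],[0,0,0],1]
    - [[0.11,0,-0.07],[0,0,0],1]

```text
clock: 13.55
ee_pos: [0.5162, 0.0028, 0.0849]
eef_rot: [-3.14, -0.0, -1.584]
ft_force: [-0.3, -0.5, 0.3]
width: -0.0001
gripper_force: 0.0
```

Run:
```python
from h import *
o=ctrl.get_obs(); print(o["clock"],o["ee_pos"],o["eef_rot"],o["ft_force"],o["width"])
go([.5175,.003,.037],-1.5834)
for c in("wrist","side","top"):
    P=cloud(ctrl.read_camera(c)); cyl(P,(.49,.545,.02,.17,.043,.06))
    p=P[(abs(P[...,0]-.5175)<.03)&(abs(P[...,1]-o["ee_pos"][1])<.04)&(P[...,2]>.07)&(P[...,2]<.115)]
    if len(p): print(c,"finger y",np.percentile(p[:,1],[1,50,99]),"x",np.percentile(p[:,0],[1,50,99]),"zmin",np.percentile(p[:,2],[.5,2]))
```

```text
13.55 [0.51616007 0.0027974  0.08488934] [-3.13974127e+00 -1.78267723e-05 -1.58397298e+00] [-0.29763223 -0.45931647  0.2901304 ] -6.12383215523102e-05
shift [-0.0003 -0.0017  0.0639] turn [-0.0024 -0.     -0.0007] dist 0.04790851324824085
y 0.0909 x,z [0.5183 0.0406] dx/dy,dz/dy [-0.0053 -0.0048] y range [0.0733 0.074  0.1043 0.1048] rms 0.0004944059033267094 526
wrist finger y [-0.00870423 -0.00742311 -0.00327898] x [0.50327315 0.51631537 0.52986652] zmin [0.08765978 0.08931325]
y 0.0425 x,z [0.5163 0.0387] dx/dy,dz/dy [0.0303 0.0327] y range [0.028  0.0287 0.1353 0.1374] rms 0.0025469222249241727 209
side finger y [-0.01040905 -0.00638605  0.0066636 ] x [0.50274699 0.51486913 0.52942863] zmin [0.08628744 0.08750081]
y 0.045 x,z [0.5188 0.0425] dx/dy,dz/dy [0.0228 0.0475] y range [0.0311 0.0311 0.0732 0.0766] rms 0.0015896281439350143 99
```

Call:
step_arm:
  plan:
    - [[0,-0.0017,0.03],[0,0,0],1]
    - [[0,-0.0017,0.055],[0,0,0],1]
    - [[0,-0.0017,0.063],[0,0,0],1]
    - [[-0.006,-0.0017,0.063],[0,0,0],1]
    - [[-0.012,-0.0017,0.063],[0,0,0],1]
    - [[-0.016,-0.0017,0.063],[0,0,0],1]
    - [[-0.016,-0.0017,0.063],[0,0,0],1]
    - [[-0.016,-0.0017,0.063],[0,0,0],1]

```text
clock: 14.5
ee_pos: [0.5179, 0.0143, 0.0382]
eef_rot: [-3.139, 0.0, -1.584]
ft_force: [0.2, 0.7, -0.1]
width: 0.0001
gripper_force: 0.0
```

Call:
step_arm:
  plan:
    - [[-0.002,0,0],[0,0,0],1]
    - [[-0.004,0,0],[0,0,0],1]
    - [[-0.006,0,0],[0,0,0],1]
    - [[-0.008,0,0],[0,0,0],1]
    - [[-0.01,0,0],[0,0,0],1]
    - [[-0.012,0,0],[0,0,0],1]
    - [[-0.014,0,0],[0,0,0],1]
    - [[-0.016,0,0],[0,0,0],1]
    - [[-0.018,0,0],[0,0,0],1]
    - [[-0.02,0,0],[0,0,0],1]

```text
clock: 15.5
ee_pos: [0.5178, 0.029, 0.0376]
eef_rot: [-3.14, -0.0, -1.585]
ft_force: [0.7, -5.2, 0.6]
width: 0.0004
gripper_force: 2.5
```

Call:
step_arm:
  plan:
    - [[-0.003,0,0],[0,0,0],1]
    - [[-0.008,0,0],[0,0,0],1]
    - [[-0.015,0,0],[0,0,0],1]
    - [[-0.022,0,0],[0,0,0],1]
    - [[-0.03,0,0],[0,0,0],1]
    - [[-0.038,0,0],[0,0,0],1]
    - [[-0.046,0,0],[0,0,0],1]
    - [[-0.054,0,0],[0,0,0],1]
    - [[-0.062,0,0],[0,0,0],1]
    - [[-0.07,0,0],[0,0,0],1]
    - [[-0.076,0,0],[0,0,0],1]
    - [[-0.08,0,0],[0,0,0],1]

```text
clock: 16.7
ee_pos: [0.5186, 0.0891, 0.0376]
eef_rot: [-3.14, -0.001, -1.585]
ft_force: [0.3, -5.5, 1.2]
width: 0.0001
gripper_force: 2.7
```

Run:
```python
from h import *
o=ctrl.get_obs(); print(o["clock"],o["ee_pos"],o["eef_rot"],o["ft_force"],o["width"])
for c in("side","top"):
    r=ctrl.read_camera(c);P=cloud(r);im=r["image"].astype(int)
    cyl(P,(.49,.545,.1,.232,.043,.06))
    red=(im[...,0]>120)&(im[...,1]<70)&(im[...,2]<70)&(abs(P[...,0]-.52)<.05)&(P[...,1]>.1)&(P[...,1]<.35)
    if red.any(): print("red y",np.percentile(P[red][:,1],[5,50,95]))
```

```text
16.7 [0.51855673 0.08912531 0.03759981] [-3.14005718e+00 -5.29732035e-04 -1.58469343e+00] [ 0.33883804 -5.46259132  1.15166759] 5.595250847735356e-05
y 0.153 x,z [0.5189 0.0403] dx/dy,dz/dy [0.02   0.0086] y range [0.1004 0.101  0.1831 0.1853] rms 0.0008613132813221772 56
y 0.1382 x,z [0.5195 0.0428] dx/dy,dz/dy [-0.0558 -0.236 ] y range [0.1246 0.1257 0.1531 0.1543] rms 0.001087213874490197 34
```

Call:
step_arm:
  plan:
    - [[-0.003,0,0],[0,0,0],1]
    - [[-0.006,0,0],[0,0,0],1]
    - [[-0.009,0,0],[0,0,0],1]
    - [[-0.012,0,0],[0,0,0],1]
    - [[-0.015,0,0],[0,0,0],1]
    - [[-0.018,0,0],[0,0,0],1]
    - [[-0.021,0,0],[0,0,0],1]
    - [[-0.024,0,0],[0,0,0],1]
    - [[-0.027,0,0],[0,0,0],1]
    - [[-0.03,0,0],[0,0,0],1]
    - [[-0.033,0,0],[0,0,0],1]
    - [[-0.036,0,0],[0,0,0],1]

```text
clock: 18.0
ee_pos: [0.5189, 0.1156, 0.0376]
eef_rot: [-3.14, -0.001, -1.585]
ft_force: [1.0, -5.2, 1.5]
width: -0.0002
gripper_force: 2.9
```

Run:
```python
from h import *
o=ctrl.get_obs(); print(o["clock"],o["ee_pos"],o["ft_force"])
r=ctrl.read_camera("side"); np.savez("s5.npz",im=r["image"],P=cloud(r))
a=r["image"][160:290,220:340][:,:,::-1]; cv2.imwrite("pics/s5.png",cv2.resize(a,None,fx=4.5,fy=4.5,interpolation=cv2.INTER_CUBIC))
```

```text
18.0 [0.51891125 0.11557425 0.03760706] [ 1.01092515 -5.21976254  1.51154132]
```

View pics/s5.png

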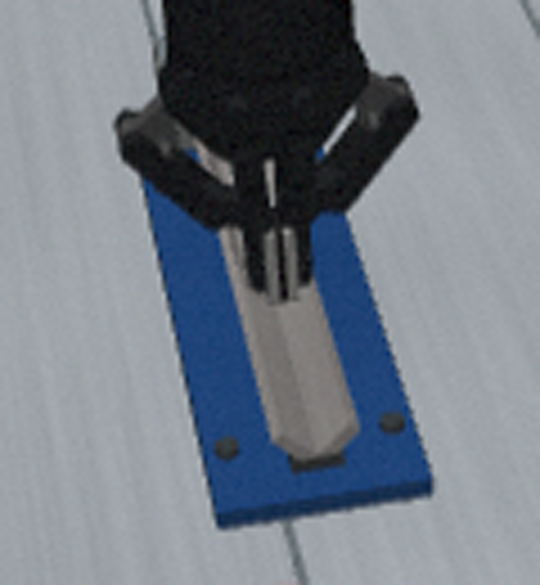

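The gripper hides the stop in this view (fingers at crop 280,290), so I'll go by force and position. Sliding friction is about 5.2 N. I expect the red tip at TCP y about 0.1225 and the solid stop near 0.1275.

Call:
step_arm:
  plan:
    - [[-0.0007,0,0],[0,0,0],1]
    - [[-0.0014,0,0],[0,0,0],1]
    - [[-0.0021,0,0],[0,0,0],1]
    - [[-0.0028,0,0],[0,0,0],1]
    - [[-0.0035,0,0],[0,0,0],1]
    - [[-0.0042,0,0],[0,0,0],1]
    - [[-0.005,0,0],[0,0,0],1]
    - [[-0.0055,0,0],[0,0,0],1]
    - [[-0.006,0,0],[0,0,0],1]
    - [[-0.0065,0,0],[0,0,0],1]
    - [[-0.007,0,0],[0,0,0],1]

```text
clock: 19.15
ee_pos: [0.519, 0.1207, 0.0376]
eef_rot: [-3.14, -0.001, -1.585]
ft_force: [0.4, -6.1, 1.6]
width: -0.0001
gripper_force: 2.9
```

Call:
step_arm:
  plan:
    - [[-0.0005,0,0],[0,0,0],1]
    - [[-0.001,0,0],[0,0,0],1]
    - [[-0.001,0,0],[0,0,0],1]

```text
clock: 19.45
ee_pos: [0.519, 0.1216, 0.0376]
eef_rot: [-3.14, -0.001, -1.585]
ft_force: [-0.1, -6.5, 1.2]
width: -0.0001
gripper_force: 2.8
```

Call:
step_arm:
  plan:
    - [[-0.0005,0,0],[0,0,0],1]
    - [[-0.001,0,0],[0,0,0],1]
    - [[-0.001,0,0],[0,0,0],1]

```text
clock: 19.75
ee_pos: [0.519, 0.1223, 0.0376]
eef_rot: [-3.14, -0.001, -1.585]
ft_force: [-0.1, -5.9, 2.0]
width: 0.0003
gripper_force: 2.8
```

Call:
step_arm:
  plan:
    - [[-0.0004,0,0],[0,0,0],1]
    - [[-0.0008,0,0],[0,0,0],1]
    - [[-0.0008,0,0],[0,0,0],1]

```text
clock: 20.05
ee_pos: [0.519, 0.1228, 0.0376]
eef_rot: [-3.14, -0.001, -1.585]
ft_force: [-0.5, -5.5, 0.8]
width: 0.0002
gripper_force: 3.0
```

Call:
step_arm:
  plan:
    - [[-0.0004,0,0],[0,0,0],1]
    - [[-0.0008,0,0],[0,0,0],1]
    - [[-0.0008,0,0],[0,0,0],1]

```text
clock: 20.35
ee_pos: [0.519, 0.1233, 0.0376]
eef_rot: [-3.14, -0.001, -1.585]
ft_force: [0.3, -6.0, 1.1]
width: 0.0002
gripper_force: 3.1
```

Call:
step_arm:
  plan:
    - [[-0.0004,0,0],[0,0,0],1]
    - [[-0.0008,0,0],[0,0,0],1]
    - [[-0.0008,0,0],[0,0,0],1]

```text
clock: 20.65
ee_pos: [0.519, 0.1239, 0.0376]
eef_rot: [-3.14, -0.001, -1.585]
ft_force: [-0.6, -5.7, 1.1]
width: 0.0003
gripper_force: 3.2
```

Call:
step_arm:
  plan:
    - [[-0.0004,0,0],[0,0,0],1]
    - [[-0.0008,0,0],[0,0,0],1]
    - [[-0.0008,0,0],[0,0,0],1]

```text
clock: 20.95
ee_pos: [0.519, 0.1244, 0.0376]
eef_rot: [-3.14, -0.001, -1.585]
ft_force: [-0.5, -6.3, 1.3]
width: -0.0003
gripper_force: 3.2
```

Run:
```python
from h import *
F=[]
for i in range(5):
    ctrl.read_camera("side"); o=ctrl.get_obs(); F.append([*o["ft_force"],o["ee_pos"][1]])
F=np.array(F); print(o["clock"],F.mean(0),F.std(0))
```

```text
21.2 [ 0.41827553 -6.46686968  1.88969951  0.12444555] [5.76692378e-01 4.16133806e-01 4.78515907e-01 6.58794388e-06]
```

Call:
step_arm:
  plan:
    - [[-0.0004,0,0],[0,0,0],1]
    - [[-0.0008,0,0],[0,0,0],1]
    - [[-0.0008,0,0],[0,0,0],1]

```text
clock: 21.5
ee_pos: [0.519, 0.125, 0.0376]
eef_rot: [-3.14, -0.001, -1.585]
ft_force: [-0.3, -6.8, 1.9]
width: -0.0001
gripper_force: 3.3
```

Call:
step_arm:
  plan:
    - [[-0.0004,0,0],[0,0,0],1]
    - [[-0.0008,0,0],[0,0,0],1]
    - [[-0.0008,0,0],[0,0,0],1]

```text
clock: 21.8
ee_pos: [0.519, 0.1256, 0.0376]
eef_rot: [-3.14, -0.001, -1.585]
ft_force: [-0.5, -7.1, 1.5]
width: 0.0
gripper_force: 3.3
```

Call:
step_arm:
  plan:
    - [[-0.0004,0,0],[0,0,0],1]
    - [[-0.0007,0,0],[0,0,0],1]
    - [[-0.0007,0,0],[0,0,0],1]

```text
clock: 22.1
ee_pos: [0.519, 0.1261, 0.0376]
eef_rot: [-3.14, -0.001, -1.585]
ft_force: [-0.6, -6.9, 1.5]
width: -0.0002
gripper_force: 3.4
```

Call:
step_arm:
  plan:
    - [[-0.0003,0,0],[0,0,0],1]
    - [[-0.0006,0,0],[0,0,0],1]
    - [[-0.0006,0,0],[0,0,0],1]

```text
clock: 22.4
ee_pos: [0.519, 0.1265, 0.0376]
eef_rot: [-3.14, -0.001, -1.585]
ft_force: [0.2, -6.9, 2.1]
width: 0.0001
gripper_force: 3.4
```

Call:
step_arm:
  plan:
    - [[-0.0003,0,0],[0,0,0],1]
    - [[-0.0005,0,0],[0,0,0],1]
    - [[-0.0005,0,0],[0,0,0],1]

```text
clock: 22.7
ee_pos: [0.519, 0.1268, 0.0376]
eef_rot: [-3.14, -0.001, -1.585]
ft_force: [-0.4, -7.5, 0.5]
width: 0.0001
gripper_force: 3.5
```

Call:
step_arm:
  plan:
    - [[-0.0003,0,0],[0,0,0],1]
    - [[-0.0005,0,0],[0,0,0],1]
    - [[-0.0005,0,0],[0,0,0],1]

```text
clock: 23.0
ee_pos: [0.519, 0.1272, 0.0376]
eef_rot: [-3.14, -0.001, -1.585]
ft_force: [-0.0, -7.0, 1.7]
width: -0.0
gripper_force: 3.5
```

Call:
step_arm:
  plan:
    - [[-0.0003,0,0],[0,0,0],1]
    - [[-0.0005,0,0],[0,0,0],1]
    - [[-0.0005,0,0],[0,0,0],1]

```text
clock: 23.3
ee_pos: [0.5191, 0.1275, 0.0376]
eef_rot: [-3.14, -0.001, -1.585]
ft_force: [-0.3, -7.5, 1.4]
width: -0.0
gripper_force: 3.6
```

Call:
step_arm:
  plan:
    - [[-0.0003,0,0],[0,0,0],1]
    - [[-0.0005,0,0],[0,0,0],1]
    - [[-0.0005,0,0],[0,0,0],1]

```text
clock: 23.6
ee_pos: [0.519, 0.1276, 0.0376]
eef_rot: [-3.141, -0.002, -1.585]
ft_force: [0.3, -7.9, 1.1]
width: 0.0001
gripper_force: 4.1
```

Call:
step_arm:
  plan:
    - [[-0.0003,0,0],[0,0,0],1]
    - [[-0.0005,0,0],[0,0,0],1]
    - [[-0.0005,0,0],[0,0,0],1]

```text
clock: 23.9
ee_pos: [0.519, 0.1277, 0.0376]
eef_rot: [-3.141, -0.003, -1.585]
ft_force: [0.3, -9.4, 2.6]
width: -0.0001
gripper_force: 4.7
```

The stop is solid now: the TCP stalls at y 0.1276 while the force rises. I'll add a little more and hold.

Call:
step_arm:
  plan:
    - [[-0.0003,0,0],[0,0,0],1]
    - [[-0.0006,0,0],[0,0,0],1]
    - [[-0.0006,0,0],[0,0,0],1]
    - [[-0.0006,0,0],[0,0,0],1]

```text
clock: 24.3
ee_pos: [0.519, 0.1278, 0.0376]
eef_rot: [-3.141, -0.003, -1.586]
ft_force: [1.3, -11.8, 2.1]
width: 0.0003
gripper_force: 5.3
```

Run:
```python
from h import *
F=[]
for i in range(6):
    ctrl.read_camera("side"); o=ctrl.get_obs(); F.append([*o["ft_force"],o["ee_pos"][1],o["gripper_force"]])
F=np.array(F); print(o["clock"],F.mean(0),F.std(0))
```

```text
24.6 [  0.53064873 -10.77191938   1.92511286   0.12774915   5.31690266] [2.88032677e-01 4.73263621e-01 2.90755436e-01 1.35494592e-05
 9.93166771e-04]
```

Call:
step_arm:
  plan:
    - [[-0.0004,0,0],[0,0,0],1]
    - [[-0.0004,0,0],[0,0,0],1]
    - [[-0.0004,0,0],[0,0,0],1]
    - [[-0.0004,0,0],[0,0,0],1]
    - [[0.0005,0,0],[0,0,0],1]
    - [[0.002,0,0],[0,0,0],1]
    - [[0.005,0,0],[0,0,0],1]
    - [[0.01,0,0],[0,0,0],1]
    - [[0.02,0,0],[0,0,0],1]
    - [[0.03,0,0],[0,0,0],1]
    - [[0.03,0,-0.04],[0,0,0],1]
    - [[0.03,0,-0.1],[0,0,0],1]

```text
clock: 25.8
ee_pos: [0.517, 0.1059, 0.1104]
eef_rot: [3.138, -0.002, -1.585]
ft_force: [1.7, 0.6, 1.0]
width: -0.0001
gripper_force: 0.0
```

Call:
step_arm:
  plan:
    - [[0.05,0,-0.05],[0,0,0],1]
    - [[0.1,0,-0.1],[0,0,0],1]
    - [[0.15,0,-0.1],[0,0,0],1]
    - [[0.15,0,-0.1],[0,0,0],1]
    - [[0.15,0,-0.1],[0,0,0],1]

```text
clock: 26.3
ee_pos: [0.5169, -0.0062, 0.1876]
eef_rot: [-3.139, 0.001, -1.587]
ft_force: [0.6, 1.1, 0.6]
width: -0.0001
gripper_force: 0.0
```

Run:
```python
from h import *
r=ctrl.read_camera("side");P=cloud(r); o=ctrl.get_obs(); print(o["clock"],o["ee_pos"],o["ft_force"])
cyl(P,(.49,.545,.1,.24,.043,.06))
a=r["image"][130:280,210:350][:,:,::-1]; cv2.imwrite("pics/s6.png",cv2.resize(a,None,fx=4,fy=4,interpolation=cv2.INTER_CUBIC))
```

```text
26.35 [ 0.51684126 -0.00544139  0.18709079] [-0.18244171 -0.82345157 -1.05397713]
y 0.1795 x,z [0.5191 0.0401] dx/dy,dz/dy [0.0123 0.011 ] y range [0.1354 0.1366 0.2369 0.2388] rms 0.0019674691246182627 450
```

View pics/s6.png

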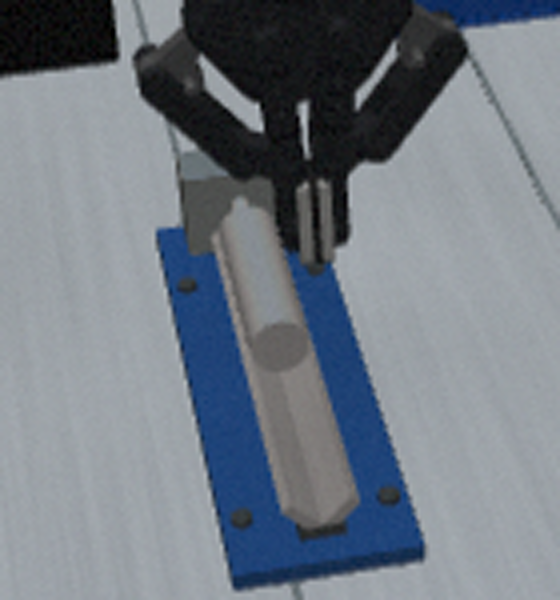

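The spindle (crop 262,290) sits in the groove with its front against the stop pin (240,205), and the gripper is clear of it. I'm handing in.

```bash
python3 -c "
from workcell import ctrl
print(ctrl.hand_in())"
```

```text
the job is handed in; nothing more can be done
None
```

The spindle lies seated in the V-groove with the sprung tip pressed in. It bore on the solid stop with an estimated 5–6.5 N (push force minus sliding friction), then I let go and backed the arm clear. I handed the job in after about 26 s; the hand-in returned no verdict.

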